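Take the tested brake pad out of the left-hand clamp and put it away in the drawer

TASK

First pull the low drawer fully open by its bar handle. Then release the long brake pad: the wing handle on the bridge clamp has a left-hand thread, so turn it clockwise seen from above until the clamping bar stands clear of the pad, draw the pad by its free end, flat on the bench, wholly out from under the bridge, and let go of it there. Take it again across its middle, lift it, and lay it flat, friction face up, fully down in the rubber nest in the open drawer; leave the drawer open and all the other things where they are.

Things in the scene. Friction and masses are not known exactly. Their poses are not given: they have to be found in the camera images.
- drawer (a joint): How far the drawer is out: 0 shut, 0.17 m fully open against its stop; it slides along the cabinet's -x axis, towards the robot's side of the bench, against about 3 N friction and stays where it is left.
- drawer_handle (a point): Middle of the drawer's handle: a round steel bar 12 mm thick, 116 mm long along this point's y axis, 52 mm above the bench, 50 mm in front of the drawer's front, on two stems 50 mm either side of the middle. Nothing above it. The drawer opens along this point's -x. The front's upper edge is 64 mm, the cabinet's top 70 mm above the bench.
- nest (a point): Centre of the nest's floor, in the drawer and moving with it, 18 mm above the bench; length along this point's y. Rubber strips 12 mm high leave 188 mm (y) x 64 mm (x) for the pad. Ends closed; long sides open over the middle 80 mm for fingers, down to the floor, with over 30 mm of room beside the pad. Drawer open: 90 mm in front of the cabinet (70 mm high).
- fixture: Grey bridge clamp bolted to the bench. Origin on the bench under the screw's axis; x along the clamped pad, z up; the pad is drawn out to its -x side. Two posts, 32 to 68 mm from the axis along y, 30 mm deep along x, carry a beam with underside 40 mm and top 56 mm above the bench. The pad cannot be lifted or moved sideways under it, only slid along x.
- wing (a joint): Wing handle's turn in rad: 0 fully screwed down (hard stop), growing clockwise seen from above (left-hand thread: clockwise loosens), stop at 4.0. Handle and clamping bar rise 3.5 mm per rad. The bar does not turn; it sits in the pad's groove, level with the pad's top at about 1.9, pad free beyond 2.3. Stiff (about 0.15 N m), stays where left.
- wing_mid (a point): Centre of the dark steel wing handle on the clamp: a flat upright bar 76 mm long (this point's x), 14 mm thick (y), 30 mm high; this point is on the screw's axis, 15 mm below its top, 88 mm above the bench when screwed down. It rises and turns with the handle. Below are a 30 mm wide hub and the beam.
- pad_mid (a point): Centre of the long black brake pad: 180 mm (this point's x) x 56 mm (y) x 20 mm (z), 0.4 to 0.75 kg, straight-sided, balanced here, flat on the bench, friction face (+z) up. A groove 16 mm wide, 7 mm deep crosses it at x = +20 mm, under the clamp's screw. Its -x end is free, 110 mm out from the screw. The outer 14 mm of both ends are only 6 mm thick.
- pad_a: loose short black brake pad, 110 x 50 x 17 mm, lying nearer the robot, left of the clamp; a bystander, to be left where it is. Origin: centre of its underside
- pad_b: loose short black brake pad, 120 x 52 x 17 mm, lying behind the clamp; a bystander, to be left where it is. Origin: centre of its underside
- pad_c: loose short black brake pad, 110 x 48 x 18 mm, at the right; a bystander, to be left where it is. Origin: centre of its underside
- gauge_plate: loose bare metal plate, 110 x 60 x 6 mm, at the front right; a bystander, to be left where it is. Origin: centre of its underside
- tape: loose cardboard ring (empty roll), 96 mm across, 24 mm high; a bystander, to be left where it is. Origin: centre of its underside
- wrench: loose open-ended wrench lying flat, about 180 mm long; a bystander, to be left where it is. Origin: centre of its underside
- tin: loose metal can, 66 mm across, 100 mm high, left of the cabinet; a bystander, to be left where it is. Origin: centre of its underside
- pad: The same long brake pad; origin at the centre of its underside, 10 mm below pad_mid, same axes.
Not all that is in view belongs to the job. What is shaped like the pad but yellow is not meant. Of the things shaped like the fixture, the grey one is meant.

How it is judged:
By the outcome, as a careful person would: the job done as asked, in the order asked, and still so for the second after the job is handed in, with the robot touching nothing.
It also fails if it takes over 72 s, if anything falls off the work surface, if the arm or the gripper's body presses on something with over 40 N, if the wrist force passes 120 N, or if a joint passes its speed limit or range.

ROBOT

A 7-joint arm with a two-finger parallel gripper is mounted at the origin on the work surface. World frame = base frame: x ahead of the robot, y to its left, z up, the work surface at z = 0. Lengths are in m, angles in degrees, forces in N, time in s.
With the tool pointing down it reaches from about 0.425 to 0.875 m from the base axis. Payload 4.7 kg.
Tool frame: the origin (TCP) lies at the very end of the fingers, on their centre line; the grasp point (between the pads) lies 19 mm behind it; z points along the fingers, y is the line along which they close (so a half turn about z gives the same grasp; the last joint's range is limited). The gripper opens to 87 mm and grips with 3 to 60 N. Pads are 19 mm wide; open, the fingers measure 117 mm over their backs; the gripper's body (75 mm by 190 mm) begins 51 mm behind the grasp point.
Start: joints at [-73.333, 18.392, -4.016, 83.108, 1.295, 78.541, -3.26], TCP at [0.178, 0.625, 0.223] pointing down, gripper open.
Joint ranges: [-163.93, 163.93], [-17.29, 119.83], [-79.2, 71.16], [3.27, 140.29], [-89.18, 269.18], [5.43, 117.66], [-154.24, 154.24]. Speed limits (degrees/s): [147.25, 147.25, 180, 180, 180, 180, 180].

INTERFACE

Orientations are given as [roll, pitch, yaw] about the fixed x, y, z axes, in that order (R = Rz(yaw) Ry(pitch) Rx(roll)).
In Python, from cell import get_obs, read_camera, sign_off, silhouettes gives the robot as it stands.
- The arm moves only by the tool play_rows, never from a script. Its argument "steps" is a list that holds one entry, the list of rows, each a list of 7 numbers: the shift along the tool's x, y, z in m, then the turn, a rotation vector about the tool's x, y, z in rad, then the finger opening in m, from 0 to 0.087. A call has 1 to 12 rows; each row shifts and turns the commanded pose from where the row before left it, along the tool's axes as they then stand; what a row does not reach is not made up. A row lasts 1/10 s, in which the tool goes at most 50 mm and 8.59 degrees, less where a joint would pass 70% of its speed; a pose out of reach is approached as far as the arm can. A call is refused whole if a number of a shift passes 0.05 or a number of a turn 0.15, either way. A call with a gripper value outside its range is refused whole. The fingers move at their own pace and stop on an object; "force" is the grip in N (left out, the last holds). Time passes only in rows, so rows that do not move let the fingers close. It gives the time, the measured TCP pose, the force, the opening and the grip force at its end, in the units of the state.
- get_obs(): the state, without advancing time (a new reading comes with each control period).
- read_camera(name): name is "scene" or "top" or "wrist"; returns a dict with "frame" (384x512x3 uint8, red, green, blue), "intrinsics" (3x3 intrinsics, pixels), "view" (4x4, takes a point from world to camera coordinates). Camera axes: x right, y up, looking along -z (the intrinsics and any distortion apply to the point x, -y, -z); pixel columns grow to the right and rows downward; lengths in m; the calibration is good to about 2 mm. The wrist camera is an equidistant fisheye: a pixel r from the principal point sees the ray r / f radians off the axis. A picture is of the moment at which its call begins. There is no depth.
- sign_off(): hands the job in; it is judged then, once.
Trained networks look in the newest picture that a camera, given by its name, has taken for a name from the list of things; names that differ only in an ending like _2 or _b are one class to them, and where a whole thing is asked for, a point or a joint stands for the part that bears it (a point fixed in the world has none). Each returns a list of dicts, best first, with "p" (0 to 1); they miss things now and then, are a little off and sometimes report something else, mostly with a low value. They report only what shows in the picture. A call takes as long as a camera call. They do not tell look-alikes from the thing itself.
- silhouettes(camera, name): "pixels" (384x512 bool, what is visible of it) and "extent" ([left, top, right, bottom] in pixels, round what is visible of it).
The state is a dict: "time_s": time; "qpos": joint angles; "joint_velocities": joint speeds; "effort": joint torques, N m; "tool_pos": TCP position; "tool_rot": TCP orientation; "force": force on the tool from outside, world axes, zero at the start; "wrist_torque": the same for the moment, N m; "grip_width": finger opening in m; "grasp_force": force on a finger pad.
Only numpy, scipy, OpenCV 4.12 (cv2) and the standard library are available. Lean on these libraries where they do the work, as an engineer would, in place of code of your own. Each camera call takes 0.05 s, during which the arm holds its last target. There are 200 camera calls.

## Working session

There is one attempt and no reset: what is moved stays moved. The work goes in short steps, Python scripts to look and compute and a tool call to move; the robot and the scene stay as the last step left them, time stands still between calls to the robot, and variables do not carry over. Pictures are saved under pics/ and viewed, at most 14 in all, crops included, and the job is handed in when it is done.

Besides the shell and the picture viewer there is one more tool, called after "Call:" as name([rows], argument=value, ...), one row to a line, values as JSON. play_rows: Moves the arm, as the interface text tells. Its arguments: {"type":"object","properties":{"steps":{"type":"array","items":{"type":"array","items":{"type":"array","items":{"type":"number"}}}},"force":{"type":"number"}},"required":["steps"]}

```bash
mkdir -p pics; ls; cat > h.py <<'E'
import numpy as np,cv2
from cell import get_obs,read_camera,silhouettes,sign_off
def snap(n):
    d=read_camera(n);return d
def px2w(d,u,v,z):
    K=np.array(d['intrinsics']);V=np.array(d['view']);R=V[:3,:3];t=V[:3,3]
    x=np.array([(u-K[0,2])/K[0,0],(v-K[1,2])/K[1,1]])
    r=np.array([x[0],-x[1],-1.])
    o=-R.T@t;w=R.T@r
    return o+w*(z-o[2])/w[2]
def w2px(d,p):
    K=np.array(d['intrinsics']);V=np.array(d['view']);c=V[:3,:3]@np.array(p)+V[:3,3]
    return K[0,0]*c[0]/-c[2]+K[0,2],K[1,1]*-c[1]/-c[2]+K[1,2]
E
python3 - <<'E'
from h import *
t=snap('top');s=snap('scene')
cv2.imwrite('pics/t0.png',cv2.resize(t['frame'][...,::-1],(800,600),interpolation=cv2.INTER_CUBIC));cv2.imwrite('pics/s0.png',cv2.resize(s['frame'][...,::-1],(800,600),interpolation=cv2.INTER_CUBIC))
for n,z in [('drawer_handle',.052),('fixture',.056),('wing_mid',.1),('pad',.02),('drawer',.05),('nest',.02),('pad_a',.017),('tin',.1)]:
    for r in silhouettes('top',n)[:3]:
        m=np.array(r['pixels']).astype(np.uint8);
        if m.sum()<5: continue
        ys,xs=np.nonzero(m);(c,wh,a)=cv2.minAreaRect(np.stack([xs,ys],1).astype(np.float32))
        b=cv2.boxPoints((c,wh,a));P=[px2w(t,*q,z)[:2].round(3).tolist() for q in b]
        print(n,round(r['p'],2),np.round(c),np.round(wh),round(a),px2w(t,*c,z)[:2].round(3),P)
o=get_obs();print(o)
print(t['view'],t['intrinsics'])
E
```

```text
pics
drawer_handle 0.88 [166. 130.] [21. 76.] 90 [0.631 0.287] [[0.665, 0.405], [0.663, 0.168], [0.596, 0.169], [0.598, 0.404]]
drawer_handle 0.63 [270. 161.] [55. 19.] 2 [ 0.531 -0.038] [[0.505, 0.049], [0.564, 0.047], [0.557, -0.125], [0.498, -0.122]]
fixture 0.7 [116. 231.] [30. 44.] 19 [0.32  0.436] [[0.274, 0.5], [0.398, 0.458], [0.366, 0.371], [0.242, 0.413]]
fixture 0.65 [267. 160.] [42. 23.] 83 [ 0.533 -0.026] [[0.595, 0.017], [0.602, -0.056], [0.473, -0.068], [0.465, 0.004]]
wing_mid 0.6 [113. 236.] [11. 26.] 90 [0.31  0.427] [[0.326, 0.465], [0.325, 0.39], [0.294, 0.39], [0.295, 0.464]]
wing_mid 0.54 [265. 157.] [23.  8.] 7 [ 0.536 -0.02 ] [[0.528, 0.016], [0.553, 0.013], [0.544, -0.057], [0.519, -0.053]]
pad 0.87 [271. 161.] [56. 19.] 2 [ 0.535 -0.042] [[0.508, 0.05], [0.57, 0.047], [0.563, -0.134], [0.501, -0.131]]
pad 0.73 [401. 134.] [33. 17.] 73 [ 0.619 -0.467] [[0.663, -0.426], [0.679, -0.481], [0.574, -0.507], [0.558, -0.453]]
pad 0.69 [221. 216.] [16. 34.] 4 [0.363 0.118] [[0.311, 0.147], [0.42, 0.139], [0.415, 0.089], [0.307, 0.097]]
drawer 0.79 [166. 130.] [79. 21
[... 1116 characters left out ...]
0e+01,
       -6.36151875e-02,  3.45189997e-02,  3.46829279e-05]), 'tool_pos': array([0.17766254, 0.62526147, 0.22256713]), 'tool_rot': array([1.79997443e+02, 2.90396803e-03, 1.64143921e+02]), 'force': array([ 0.05347655, -0.38829618, -0.23371657]), 'wrist_torque': array([ 0.03704001, -0.01615471,  0.05961782]), 'grasp_force': 0.0, 'grip_width': 0.08692718828156167}
[[-0.01357726 -0.99972511  0.01911432  0.01672146]
 [ 0.9971046  -0.01210632  0.07507231 -0.45205883]
 [-0.07482027  0.02007826  0.99699488 -1.09321356]
 [ 0.          0.          0.          1.        ]] [[346.56437455   0.         254.89756809]
 [  0.         346.56437455 187.16845905]
 [  0.           0.           1.        ]]
```

View pics/t0.png

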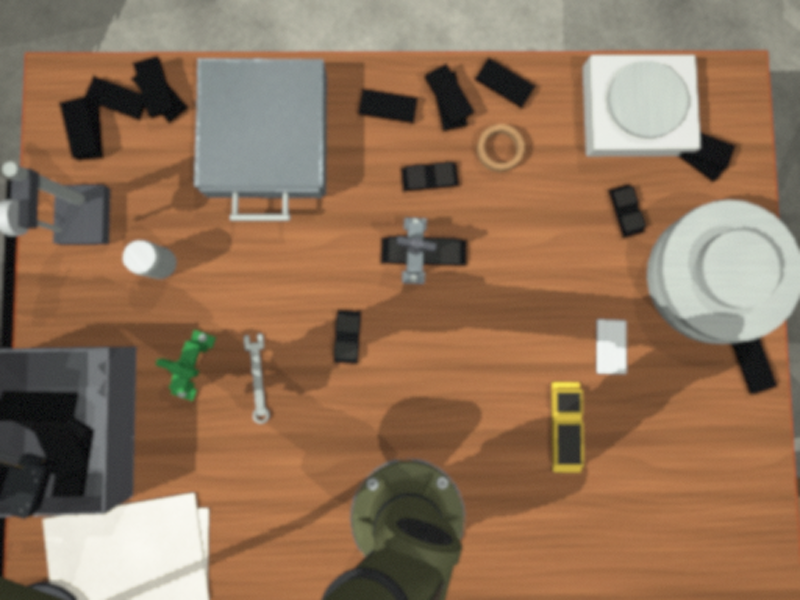

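View pics/s0.png

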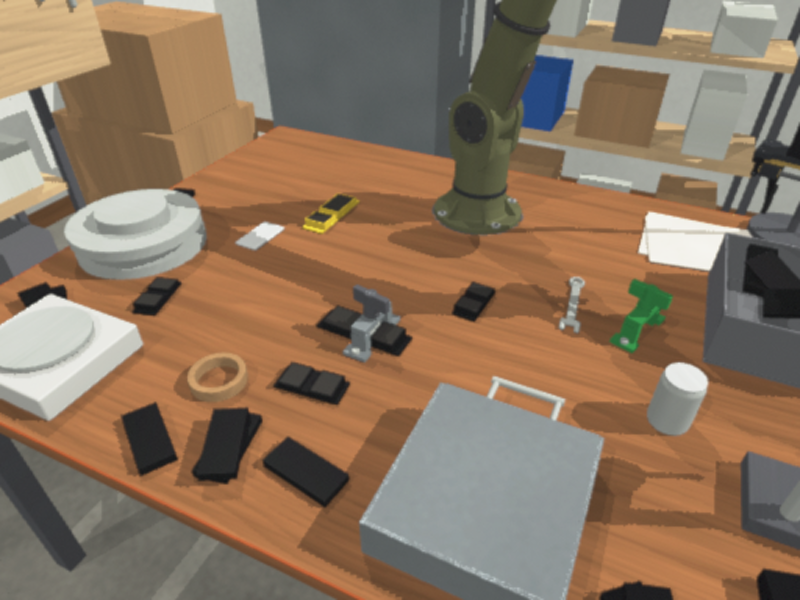

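The top view shows the grey clamp at about (415,250), with the pad's free end to the right (world -y) and the wing running roughly along y. The drawer's handle bar runs from (231,217) to (289,217). The green clamp and the yellow pad are decoys.

```bash
cat >> h.py <<'E'
def delta(o,x,y,z,yaw):
    """turn about tool z (rad) then shift in the turned tool axes (tool down)"""
    p=np.array(o['tool_pos']);a=o['tool_rot'][2]
    d=(a-yaw+180)%360-180
    c,s=np.cos(np.radians(yaw)),np.sin(np.radians(yaw))
    w=np.array([x,y,z])-p
    print('turn_z %.3f rad; shift'%np.radians(d),np.round([w[0]*c+w[1]*s, w[0]*s-w[1]*c, -w[2]],4),'tool',p.round(4),np.round(o['tool_rot'],2),'j7 %.1f'%o['qpos'][6])
E
python3 - <<'E'
from h import *
t=snap('top');k=.64
for n,u,v,z in [('barL',231,217,.052),('barR',289,217,.052),('cabFL',195,194,.07),('cabFR',325,190,.07),('wing1',397,240,.1),('wing2',436,247,.1),('padfree',467,252,.02)]:
    print(n,px2w(t,u*k,v*k,z).round(3))
delta(get_obs(),.592,.284,.15,90)
E
```

```text
barL [0.605 0.343 0.052]
barR [0.603 0.228 0.052]
cabFL [0.647 0.409 0.07 ]
cabFR [0.653 0.154 0.07 ]
wing1 [0.546 0.014 0.1  ]
wing2 [ 0.532 -0.061  0.1  ]
padfree [ 0.534 -0.132  0.02 ]
turn_z 1.294 rad; shift [-0.3413  0.4144  0.0726] tool [0.1776 0.6253 0.2226] [179.99   0.   164.14] j7 -3.3
```

Call:
play_rows([
  [[0,0,0,0,0,0.144,0.087],[0,0,0,0,0,0.144,0.087],[0,0,0,0,0,0.144,0.087],[0,0,0,0,0,0.144,0.087],[0,0,0,0,0,0.144,0.087],[0,0,0,0,0,0.144,0.087],[0,0,0,0,0,0.144,0.087],[0,0,0,0,0,0.144,0.087],[0,0,0,0,0,0.142,0.087]],
])

```text
time_s: 1.45
tool_pos: [0.1776, 0.6253, 0.2226]
tool_rot: [180.0, -0.0, 89.7]
force: [0.0, -0.9, 0.7]
grip_width: 0.0867
grasp_force: 0.0
```

Call:
play_rows([
  [[-0.03,0.035,0,0,0,0,0.087],[-0.03,0.035,0,0,0,0,0.087],[-0.03,0.035,0,0,0,0,0.087],[-0.03,0.035,0,0,0,0,0.087],[-0.03,0.035,0,0,0,0,0.087],[-0.03,0.035,0,0,0,0,0.087],[-0.03,0.035,0,0,0,0,0.087],[-0.03,0.035,0,0,0,0,0.087],[-0.03,0.035,0,0,0,0,0.087],[-0.03,0.035,0,0,0,0,0.087],[-0.04,0.035,0,0,0,0,0.087],[0,0,0,0,0,0,0.087]],
])

```text
time_s: 2.65
tool_pos: [0.5663, 0.2781, 0.2229]
tool_rot: [179.8, 0.3, 89.3]
force: [0.4, -0.9, 0.8]
grip_width: 0.0869
grasp_force: 0.0
```

```bash
python3 - <<'E'
from h import *
w=snap('wrist')
cv2.imwrite('pics/w1.png',cv2.resize(w['frame'][...,::-1],(800,600),interpolation=cv2.INTER_CUBIC))
print(w['intrinsics'],w['view'])
delta(get_obs(),.604,.285,.033,90)
E
```

```text
[[297.31863964   0.         256.59291498]
 [  0.         297.31863964 189.14485645]
 [  0.           0.           1.        ]] [[ 0.99989961 -0.01327979  0.00494119 -0.56353609]
 [ 0.01409576  0.96774372 -0.25154206 -0.24626872]
 [-0.00144138  0.25158646  0.96783375 -0.45886052]
 [ 0.          0.          0.          1.        ]]
turn_z -0.009 rad; shift [0.0025 0.0404 0.1898] tool [0.5636 0.2825 0.2228] [1.7991e+02 1.1000e-01 8.9510e+01] j7 -24.8
```

View pics/w1.png

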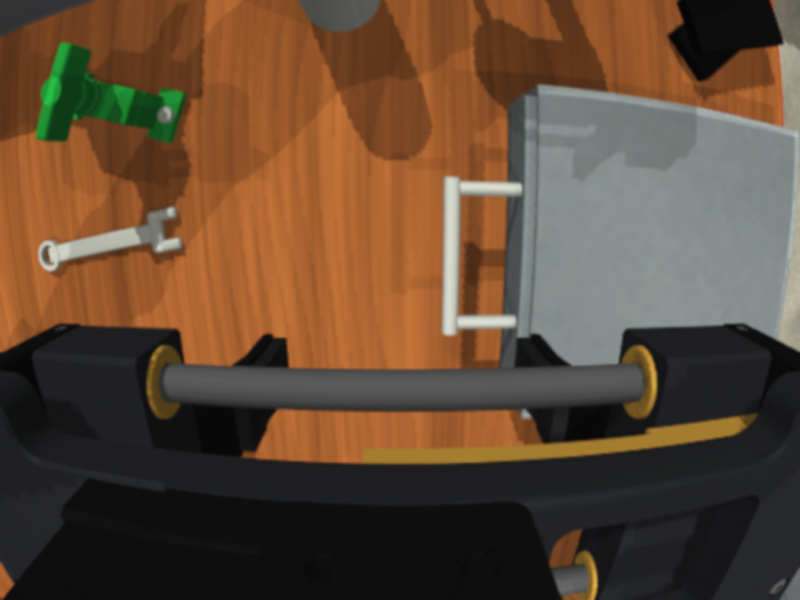

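```bash
cat >> h.py <<'E'
def fish(d,u,v,z):
    K=np.array(d['intrinsics']);V=np.array(d['view']);R=V[:3,:3];t=V[:3,3]
    a=np.array([(u-K[0,2])/K[0,0],(v-K[1,2])/K[1,1]]);th=np.hypot(*a)
    e=a/th*np.sin(th);r=np.array([e[0],-e[1],-np.cos(th)])
    o=-R.T@t;w=R.T@r
    return o+w*(z-o[2])/w[2]
E
python3 - <<'E'
from h import *
w=snap('wrist')
for u,v,z in [(452,180,.056),(450,333,.056),(538,87,.07),(527,325,.07)]: print(fish(w,u*.64,v*.64,z).round(4))
delta(get_obs(),.604,.285,.033,90)
E
```

```text
[0.6005 0.3493 0.056 ]
[0.6004 0.2363 0.056 ]
[0.6595 0.4167 0.07  ]
[0.6558 0.2462 0.07  ]
turn_z -0.004 rad; shift [-0.0009  0.0424  0.1896] tool [0.5616 0.2859 0.2226] [179.99   0.    89.78] j7 -24.8
```

Call:
play_rows([
  [[0.004,0.02,0.02,0,0,0,0.045],[0,0.02,0.02,0,0,0,0.045],[0,0,0.03,0,0,0,0.045],[0,0,0.03,0,0,0,0.045],[0,0,0,0,0,0,0.045],[0,0,0.03,0,0,0,0.045],[0,0,0.03,0,0,0,0.045],[0,0,0.03,0,0,0,0.045],[0,0,0,0,0,0,0.045],[0,0,0,0,0,0,0.045],[0,0,0,0,0,0,0.045]],
])

```text
time_s: 3.85
tool_pos: [0.6021, 0.2931, 0.0355]
tool_rot: [179.8, -0.1, 90.0]
force: [0.5, -0.4, 0.9]
grip_width: 0.0454
grasp_force: 0.0
```

Call:
play_rows([
  [[0,0,0,0,0,0,0.0],[0,0,0,0,0,0,0.0],[0,0,0,0,0,0,0.0],[0,0,0,0,0,0,0.0],[0,0,0,0,0,0,0.0],[0,0,0,0,0,0,0.0]],
], force=30)

```text
time_s: 4.45
tool_pos: [0.6015, 0.2917, 0.0329]
tool_rot: [179.9, -0.0, 90.0]
force: [3.0, 0.0, -0.6]
grip_width: 0.011
grasp_force: 29.9
```

Call:
play_rows([
  [[0,-0.014,0,0,0,0,0],[0,-0.014,0,0,0,0,0],[0,-0.014,0,0,0,0,0],[0,-0.014,0,0,0,0,0],[0,-0.014,0,0,0,0,0],[0,-0.014,0,0,0,0,0],[0,-0.014,0,0,0,0,0],[0,-0.014,0,0,0,0,0],[0,-0.014,0,0,0,0,0],[0,-0.014,0,0,0,0,0],[0,-0.012,0,0,0,0,0],[0,-0.01,0,0,0,0,0]],
])

```text
time_s: 5.65
tool_pos: [0.4421, 0.2932, 0.033]
tool_rot: [179.4, -0.2, 90.1]
force: [29.1, 7.5, -28.3]
grip_width: 0.0106
grasp_force: 29.9
```

Call:
play_rows([
  [[0,-0.004,0,0,0,0,0],[0,-0.004,0,0,0,0,0],[0,-0.003,0,0,0,0,0],[0,0,0,0,0,0,0],[0,0,0,0,0,0,0],[0,0,0,0,0,0,0]],
])

```text
time_s: 6.25
tool_pos: [0.4423, 0.2932, 0.0332]
tool_rot: [178.3, -0.5, 89.8]
force: [42.7, 12.0, -40.5]
grip_width: 0.0107
grasp_force: 29.9
```

```bash
python3 - <<'E'
from h import *
w=snap('wrist');s=snap('scene')['frame'][...,::-1]
im=np.hstack([w['frame'][...,::-1],s])
cv2.imwrite('pics/w2.png',np.vstack([cv2.resize(w['frame'][...,::-1],(400,300)),cv2.resize(snap('top')['frame'][...,::-1][80:280,60:330],(400,296))]))
cv2.imwrite('pics/s2.png',cv2.resize(s[200:384,230:476],(800,600),interpolation=cv2.INTER_CUBIC))
o=get_obs();print(o['qpos'],o['effort'],o['force'],o['wrist_torque'],o['tool_pos'])
E
```

```text
[-55.22261913  13.3690547   20.34002327 113.87945886  -5.11126121
  52.01962747 -32.55950373] [-6.85893640e+00 -4.96980822e+01 -4.15819556e+00 -1.65914547e+01
 -3.22049215e+00  1.37426734e+01 -2.62480066e-02] [ 41.83118438  11.86717601 -39.95413259] [ 2.33112108 -8.36651919  0.02755322] [0.44228663 0.29319002 0.03316   ]
```

View pics/w2.png

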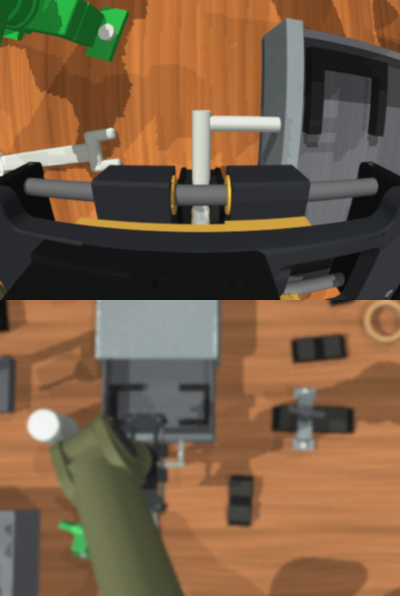

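View pics/s2.png

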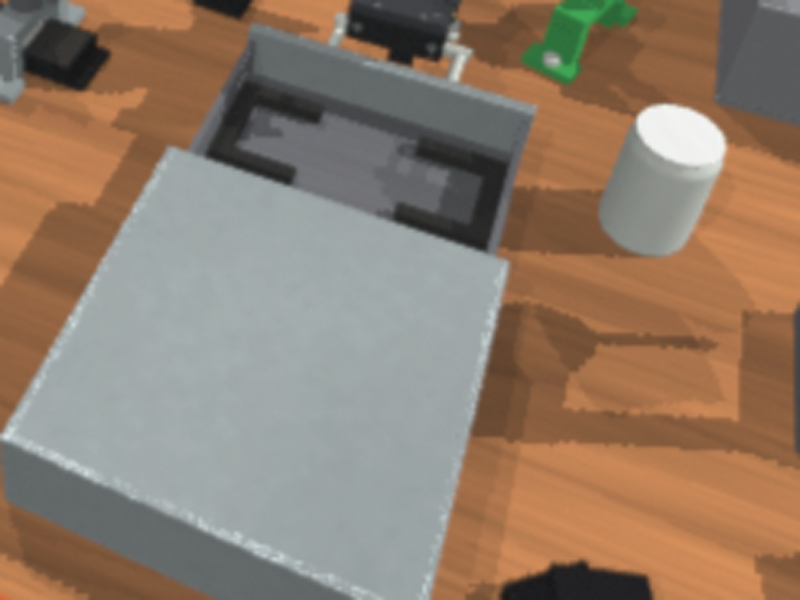

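Call:
play_rows([
  [[0,0.005,0,0,0,0,0],[0,0.004,0,0,0,0,0],[0,0,0,0,0,0,0],[0,0,0,0,0,0,0]],
])

```text
time_s: 6.8
tool_pos: [0.4422, 0.2932, 0.033]
tool_rot: [179.3, -0.3, 89.9]
force: [17.6, 6.7, -16.7]
grip_width: 0.0108
grasp_force: 30.0
```

Call:
play_rows([
  [[0,0.004,0,0,0,0,0],[0,0,0,0,0,0,0],[0,0,0,0,0,0,0.045],[0,0,0,0,0,0,0.045],[0,0,0,0,0,0,0.045],[0,0,0,0,0,0,0.045],[0,0,-0.03,0,0,0,0.045],[0,0,-0.04,0,0,0,0.045],[0,0,-0.04,0,0,0,0.045],[0,0,-0.04,0,0,0,0.045],[0,0,-0.04,0,0,0,0.045]],
])

```text
time_s: 7.9
tool_pos: [0.4401, 0.291, 0.2242]
tool_rot: [-180.0, 0.0, 90.0]
force: [1.4, 0.4, -0.7]
grip_width: 0.045
grasp_force: 0.0
```

Call:
play_rows([
  [[0.02,0.03,0,0,0,0,0.087],[-0.03,0.03,0,0,0,0,0.087],[-0.03,0.03,0,0,0,0,0.087],[-0.03,0.02,0,0,0,0,0.087],[-0.03,0,0,0,0,0,0.087],[0,0,0,0,0,0,0.087],[0,0,0,0,0,0,0.087],[0,0,0,0,0,0,0.087],[0,0,0,0,0,0,0.087]],
])

```text
time_s: 8.8
tool_pos: [0.55, 0.1934, 0.2225]
tool_rot: [-180.0, -0.0, 90.2]
force: [0.6, -0.4, 0.0]
grip_width: 0.0868
grasp_force: 0.0
```

```bash
python3 - <<'E'
from h import *
w=snap('wrist')
cv2.imwrite('pics/w3.png',cv2.resize(w['frame'][...,::-1],(800,600),interpolation=cv2.INTER_CUBIC))
np.savez('w3.npz',**w)
delta(get_obs(),.604,.285,.033,90)
E
```

```text
turn_z 0.002 rad; shift [0.0919 0.0539 0.1895] tool [0.5501 0.1931 0.2225] [-1.7999e+02 -2.0000e-02  9.0140e+01] j7 -17.6
```

View pics/w3.png

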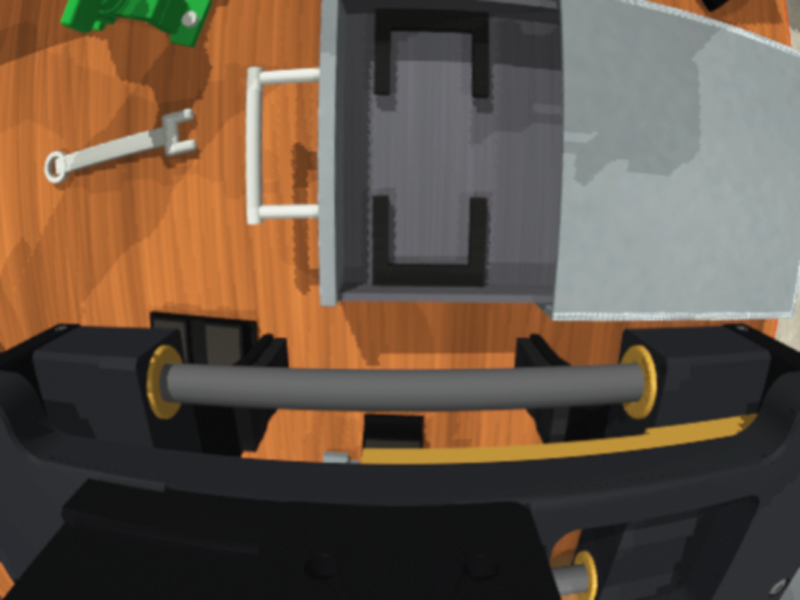

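```bash
python3 - <<'E'
from h import *
w=dict(np.load('w3.npz'))
for n,u,v,z in [('TL',375,10,.03),('TR',489,14,.03),('BL',373,284,.03),('BR',488,285,.03),('iTL',392,30,.03),('iTR',470,31,.03),('iBL',392,265,.03),('iBR',470,265,.03),('bar',254,68,.055),('bar',253,223,.055),('front',320,150,.064),('cab',564,30,.07),('cab',558,200,.07),('cab',554,318,.07)]:
    print(n,fish(w,u*.64,v*.64,z).round(4))
E
```

```text
TL [0.5296 0.3967 0.03  ]
TR [0.6178 0.396  0.03  ]
BL [0.5281 0.1797 0.03  ]
BR [0.619  0.1792 0.03  ]
iTL [0.5427 0.3793 0.03  ]
iTR [0.6025 0.3801 0.03  ]
iBL [0.543  0.1949 0.03  ]
iBR [0.604  0.1952 0.03  ]
bar [0.4429 0.347  0.055 ]
bar [0.4412 0.2315 0.055 ]
front [0.4941 0.2822 0.064 ]
cab [0.6646 0.3743 0.07  ]
cab [0.6597 0.2498 0.07  ]
cab [0.6626 0.1638 0.07  ]
```

Call:
play_rows([
  [[-0.037,-0.002,0,0,0,0,0.087],[-0.037,-0.002,0,0,0,0,0.087],[-0.037,-0.002,0,0,0,0,0.087],[-0.037,-0.002,0,0,0,0,0.087],[-0.037,-0.002,0,0,0,0,0.087],[-0.037,0,0,0,0,0,0.087],[-0.037,0,0,0,0,0,0.087],[-0.035,0,0,0,0,0,0.087],[0,0,0,0,0,0,0.087],[0,0,0,0,0,0,0.087],[0,0,0,0,0,0,0.087]],
])

```text
time_s: 9.95
tool_pos: [0.5409, -0.1004, 0.2224]
tool_rot: [-180.0, -0.0, 90.1]
force: [-0.0, 1.1, 0.8]
grip_width: 0.0871
grasp_force: 0.0
```

```bash
python3 - <<'E'
from h import *
w=snap('wrist')
cv2.imwrite('pics/w4.png',cv2.resize(w['frame'][...,::-1],(800,600),interpolation=cv2.INTER_CUBIC))
np.savez('w4.npz',**w)
delta(get_obs(),.539,-.022,.2,80)
E
```

```text
turn_z 0.178 rad; shift [ 0.0767 -0.0155  0.0224] tool [ 0.5409 -0.1003  0.2224] [-1.7999e+02 -4.0000e-02  9.0180e+01] j7 12.1
```

View pics/w4.png

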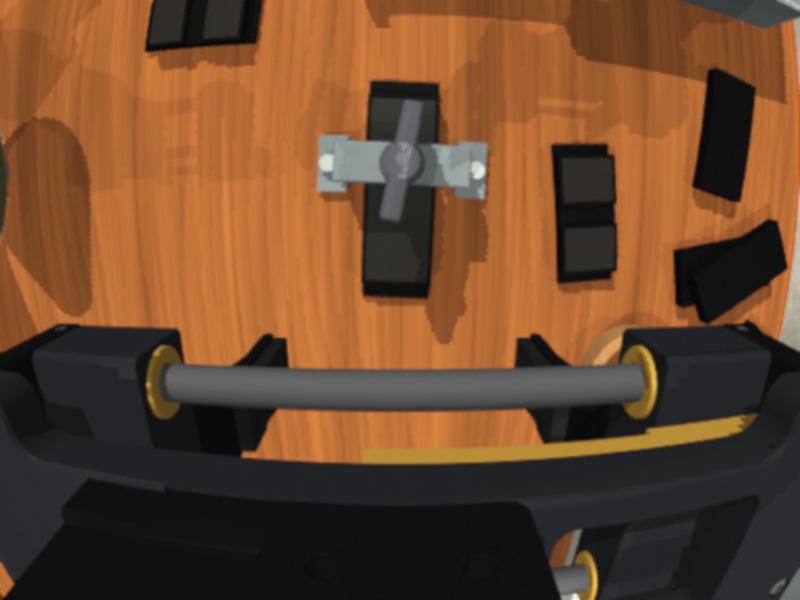

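```bash
python3 - <<'E'
from h import *
w=dict(np.load('w4.npz'))
for n,u,v,z in [('w1',413,101,.103),('w2',391,220,.103),('c',402,161,.103),('p1',370,83,.006),('p2',439,85,.006),('p3',364,293,.006),('p4',429,297,.006),('bL',318,165,.03),('bR',488,172,.03)]:
    print(n,fish(w,u*.64,v*.64,z).round(4))
E
```

```text
w1 [0.5478 0.0153 0.103 ]
w2 [ 0.5348 -0.0575  0.103 ]
c [ 0.5413 -0.0216  0.103 ]
p1 [0.5157 0.0473 0.006 ]
p2 [0.5713 0.0459 0.006 ]
p3 [ 0.5099 -0.1272  0.006 ]
p4 [ 0.5647 -0.1305  0.006 ]
bL [ 0.4776 -0.0208  0.03  ]
bR [ 0.6072 -0.0258  0.03  ]
```

Call:
play_rows([
  [[0,0,0,0,0,0.089,0.06],[0,0,0,0,0,0.089,0.06],[0.026,-0.004,0,0,0,0,0.06],[0.026,-0.005,0,0,0,0,0.06],[0.026,-0.004,0,0,0,0,0.05],[0,0,0.03,0,0,0,0.05],[0,0,0.03,0,0,0,0.05],[0,0,0.03,0,0,0,0.05],[0,0,0.03,0,0,0,0.05],[0,0,0.024,0,0,0,0.05],[0,0,0,0,0,0,0.05],[0,0,0,0,0,0,0.05]],
])

```text
time_s: 11.2
tool_pos: [0.5417, -0.0223, 0.0788]
tool_rot: [-180.0, 0.0, 79.9]
force: [0.7, 0.1, 0.5]
grip_width: 0.0502
grasp_force: 0.0
```

```bash
python3 - <<'E'
from h import *
delta(get_obs(),.5413,-.0213,.078,79.9)
E
```

```text
turn_z -0.000 rad; shift [ 0.0009 -0.0006  0.0008] tool [ 0.5417 -0.0223  0.0788] [-1.7998e+02  1.0000e-02  7.9900e+01] j7 -2.5
```

Call:
play_rows([
  [[0.001,0,0,0,0,0,0],[0,0,0,0,0,0,0],[0,0,0,0,0,0,0],[0,0,0,0,0,0,0],[0,0,0,0,0,0,0],[0,0,0,0,0,0,0]],
], force=45)

```text
time_s: 11.8
tool_pos: [0.541, -0.0222, 0.0787]
tool_rot: [-179.9, -0.0, 79.8]
force: [-3.1, 0.7, 4.1]
grip_width: 0.0134
grasp_force: 44.9
```

Call:
play_rows([
  [[0,0,-0.0003,0,0,0.1,0],[0,0,-0.0004,0,0,0.12,0],[0,0,-0.0004,0,0,0.12,0],[0,0,-0.0004,0,0,0.12,0],[0,0,-0.0004,0,0,0.12,0],[0,0,0,0,0,0,0]],
])

```text
time_s: 12.4
tool_pos: [0.5405, -0.0219, 0.0807]
tool_rot: [-179.8, 0.1, 46.4]
force: [-5.2, 1.3, 6.9]
grip_width: 0.0136
grasp_force: 44.9
```

Call:
play_rows([
  [[0,0,-0.0004,0,0,0.12,0],[0,0,-0.0004,0,0,0.12,0],[0,0,-0.0004,0,0,0.12,0],[0,0,-0.0004,0,0,0.12,0],[0,0,-0.0004,0,0,0.12,0],[0,0,-0.0004,0,0,0.12,0],[0,0,-0.0004,0,0,0.12,0],[0,0,-0.0004,0,0,0.12,0],[0,0,0,0,0,0,0],[0,0,0,0,0,0,0]],
])

```text
time_s: 13.4
tool_pos: [0.5402, -0.0211, 0.084]
tool_rot: [-179.9, 0.2, -8.4]
force: [-7.7, 2.4, 9.5]
grip_width: 0.0134
grasp_force: 44.9
```

Call:
play_rows([
  [[0,0,0,0,0,0,0.05],[0,0,0,0,0,0,0.05],[0,0,0,0,0,0,0.05],[0,0,0,0,0,0,0.05],[0,0,-0.025,0,0,0,0.05],[0,0,-0.025,0,0,0,0.05],[0,0,0,0,0,-0.14,0.05],[0,0,0,0,0,-0.15,0.05],[0,0,0,0,0,-0.15,0.05],[0,0,0,0,0,-0.15,0.05],[0,0,0,0,0,-0.15,0.05],[0,0,0,0,0,-0.15,0.05]],
])

```text
time_s: 14.6
tool_pos: [0.5418, -0.0225, 0.1336]
tool_rot: [180.0, -0.0, 42.9]
force: [-0.1, -0.5, 0.2]
grip_width: 0.05
grasp_force: 0.0
```

Call:
play_rows([
  [[0,0,0,0,0,-0.15,0.05],[0,0,0,0,0,-0.15,0.05],[0,0,0,0,0,-0.15,0.05],[0,0,0,0,0,-0.15,0.05],[0,0,0,0,0,-0.15,0.05],[0,0,0,0,0,-0.15,0.05],[0,0,0,0,0,-0.15,0.05],[0,0,0,0,0,-0.15,0.05],[0,0,0,0,0,-0.15,0.05],[0,0,0,0,0,-0.15,0.05],[0,0,0,0,0,-0.15,0.05],[0,0,0,0,0,-0.15,0.05]],
])

```text
time_s: 15.8
tool_pos: [0.5418, -0.0225, 0.1335]
tool_rot: [-180.0, 0.0, 146.0]
force: [0.7, -0.2, -0.3]
grip_width: 0.0502
grasp_force: 0.0
```

Call:
play_rows([
  [[0,0,0,0,0,-0.15,0.05],[0,0,0,0,0,-0.15,0.05],[0,0,0,0,0,-0.15,0.05],[0,0,0,0,0,0,0.05],[0,0,0,0,0,0,0.05]],
])

```text
time_s: 16.3
tool_pos: [0.5418, -0.0225, 0.1336]
tool_rot: [180.0, 0.0, 171.3]
force: [-0.2, 0.2, 0.7]
grip_width: 0.0497
grasp_force: 0.0
```

```bash
python3 - <<'E'
from h import *
w=snap('wrist')
o=get_obs();delta(o,.5413,-.0213,.084,79.9-90.2)
cv2.imwrite('pics/w5.png',cv2.resize(w['frame'][...,::-1],(800,600),interpolation=cv2.INTER_CUBIC))
E
```

```text
turn_z -3.114 rad; shift [-0.0007 -0.001   0.0496] tool [ 0.5418 -0.0224  0.1336] [180.    -0.   171.28] j7 85.5
```

Call:
play_rows([
  [[0.0015,0.001,0.025,0,0,0,0.05],[0,0,0.025,0,0,0,0.05],[0,0,0,0,0,0,0.05],[0,0,0,0,0,0,0],[0,0,0,0,0,0,0],[0,0,0,0,0,0,0],[0,0,0,0,0,0,0],[0,0,0,0,0,0,0]],
])

```text
time_s: 17.15
tool_pos: [0.5409, -0.021, 0.0843]
tool_rot: [180.0, 0.1, 171.5]
force: [1.3, 0.0, -0.1]
grip_width: 0.0179
grasp_force: 0.0
```

Call:
play_rows([
  [[0,0,-0.0004,0,0,0.12,0],[0,0,-0.0004,0,0,0.12,0],[0,0,-0.0004,0,0,0.12,0],[0,0,-0.0004,0,0,0.12,0],[0,0,-0.0004,0,0,0.12,0],[0,0,-0.0004,0,0,0.12,0],[0,0,-0.0004,0,0,0.12,0],[0,0,-0.0004,0,0,0.12,0],[0,0,-0.0004,0,0,0.12,0],[0,0,-0.0004,0,0,0.12,0],[0,0,-0.0004,0,0,0.12,0],[0,0,-0.0004,0,0,0.1,0]],
])

```text
time_s: 18.35
tool_pos: [0.5411, -0.0209, 0.0891]
tool_rot: [179.9, -0.0, 89.9]
force: [0.4, 0.2, 1.4]
grip_width: 0.014
grasp_force: 44.7
```

Call:
play_rows([
  [[0,0,0,0,0,0,0],[0,0,0,0,0,0,0],[0,0,0,0,0,0,0.05],[0,0,0,0,0,0,0.05],[0,0,0,0,0,0,0.05],[0,0,0,0,0,0,0.05],[0,0,-0.03,0,0,0,0.05],[0,0,-0.03,0,0,0,0.05],[-0.03,0,0,0,0,0,0.087],[-0.03,0,0,0,0,0,0.087],[-0.03,0,0,0,0,0,0.087],[0,0,0,0,0,0,0.087]],
])

```text
time_s: 19.55
tool_pos: [0.5398, -0.1167, 0.1488]
tool_rot: [180.0, 0.2, 89.7]
force: [0.4, -0.2, -0.4]
grip_width: 0.0742
grasp_force: 0.0
```

```bash
python3 - <<'E'
from h import *
w=snap('wrist')
o=get_obs();delta(o,.5376,-.105,.004,87.9)
cv2.imwrite('pics/w5.png',cv2.resize(w['frame'][...,::-1],(800,600),interpolation=cv2.INTER_CUBIC))
E
```

```text
turn_z 0.034 rad; shift [ 0.0087 -0.0028  0.1445] tool [ 0.5401 -0.1138  0.1485] [-1.800e+02  4.000e-02  8.985e+01] j7 16.8
```

View pics/w5.png

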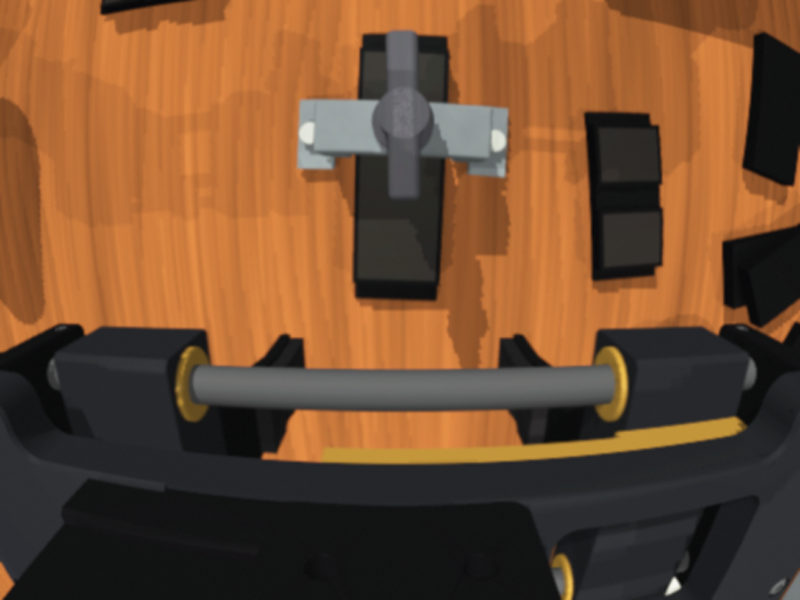

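Call:
play_rows([
  [[0.008,-0.003,0,0,0,0.034,0.087],[0,0,0.03,0,0,0,0.087],[0,0,0.03,0,0,0,0.087],[0,0,0.03,0,0,0,0.087],[0,0,0.03,0,0,0,0.087],[0,0,0.015,0,0,0,0.087],[0,0,0.008,0,0,0,0.087],[0,0,0,0,0,0,0.087],[0,0,0,0,0,0,0.087]],
])

```text
time_s: 20.5
tool_pos: [0.5387, -0.1031, 0.0065]
tool_rot: [179.9, -0.0, 88.2]
force: [-0.0, 0.5, -0.2]
grip_width: 0.087
grasp_force: 0.0
```

Call:
play_rows([
  [[0,0,0,0,0,0,0.04],[0,0,0,0,0,0,0.04],[0,0,0,0,0,0,0.04],[0,0,0,0,0,0,0.04],[0,0,0,0,0,0,0.04],[0,0,0,0,0,0,0.04]],
], force=25)

```text
time_s: 21.1
tool_pos: [0.5375, -0.1031, 0.0056]
tool_rot: [-180.0, -0.0, 88.2]
force: [-1.1, -0.7, 2.2]
grip_width: 0.0557
grasp_force: 25.0
```

Call:
play_rows([
  [[-0.006,0,0,0,0,0,0.04],[-0.012,0,0,0,0,0,0.04],[-0.012,0,0,0,0,0,0.04],[0,0,0,0,0,0,0.04],[0,0,0,0,0,0,0.04]],
])

```text
time_s: 21.6
tool_pos: [0.5365, -0.136, 0.0056]
tool_rot: [180.0, 0.2, 88.0]
force: [0.2, -3.2, 2.1]
grip_width: 0.0562
grasp_force: 25.0
```

Call:
play_rows([
  [[-0.012,0,0,0,0,0,0.04],[-0.012,0,0,0,0,0,0.04],[-0.012,0,0,0,0,0,0.04],[-0.012,0,0,0,0,0,0.04],[-0.012,0,0,0,0,0,0.04],[-0.012,0,0,0,0,0,0.04],[-0.012,0,0,0,0,0,0.04],[-0.012,0,0,0,0,0,0.04],[-0.01,0,0,0,0,0,0.04],[0,0,0,0,0,0,0.04],[0,0,0,0,0,0,0.04]],
])

```text
time_s: 22.7
tool_pos: [0.5332, -0.2407, 0.0056]
tool_rot: [180.0, 0.1, 88.1]
force: [0.6, -2.8, 2.5]
grip_width: 0.0559
grasp_force: 25.0
```

Call:
play_rows([
  [[0,0,0,0,0,0,0.087],[0,0,0,0,0,0,0.087],[0,0,0,0,0,0,0.087],[0,0,0,0,0,0,0.087],[0,0,-0.02,0,0,0,0.087],[0,0,-0.04,0,0,0,0.087],[0,0,-0.04,0,0,0,0.087],[0,0,-0.045,0,0,0,0.087],[0,0,0,0,0,0,0.087],[0,0,0,0,0,0,0.087]],
])

```text
time_s: 23.7
tool_pos: [0.5339, -0.239, 0.1514]
tool_rot: [179.9, -0.0, 88.2]
force: [-0.6, 0.1, -0.3]
grip_width: 0.087
grasp_force: 0.0
```

```bash
python3 - <<'E'
from h import *
w=snap('wrist');np.savez('w6.npz',**w)
o=get_obs();delta(o,.5413,-.0213,.084,88)
cv2.imwrite('pics/w6.png',cv2.resize(w['frame'][...,::-1],(800,600),interpolation=cv2.INTER_CUBIC))
E
```

```text
turn_z 0.003 rad; shift [0.2173 0.0007 0.066 ] tool [ 0.533  -0.2385  0.15  ] [-1.7998e+02 -5.0000e-02  8.8190e+01] j7 30.6
```

View pics/w6.png

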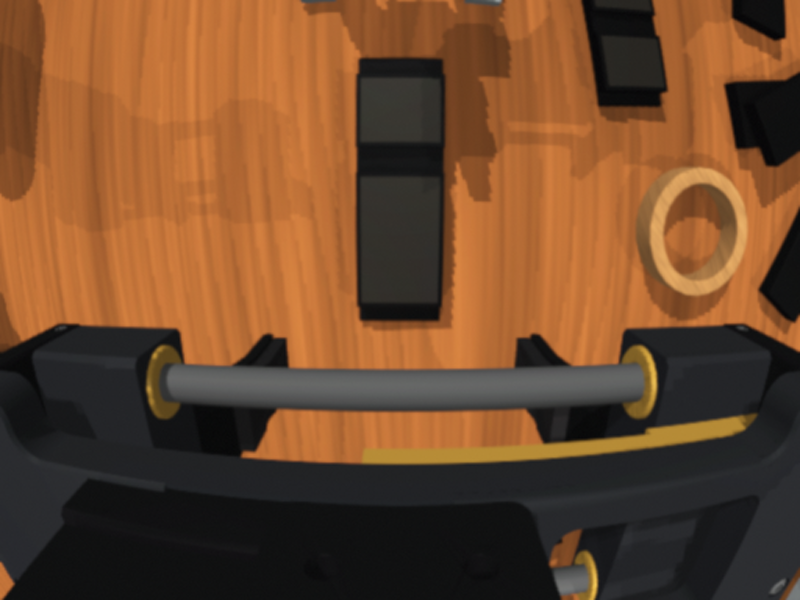

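```bash
python3 - <<'E'
from h import *
w=dict(np.load('w6.npz'))
P=[fish(w,u*.64,v*.64,.006) for u,v in [(360,60),(441,60),(359,319),(439,319)]]
a=(P[0]+P[1])/2;b=(P[2]+P[3])/2
print(np.round(P,4),'c',((a+b)/2).round(4),'len',np.linalg.norm(a-b),np.degrees(np.arctan2(*(a-b)[1::-1])))
print([fish(w,u*.64,v*.64,.02).round(4) for u,v in [(402,75),(400,304),(401,146),(401,173)]])
c=(a+b)/2;delta(get_obs(),c[0],c[1],.004,88)
E
```

```text
[[ 0.5121 -0.0893  0.006 ]
 [ 0.5654 -0.091   0.006 ]
 [ 0.5043 -0.2658  0.006 ]
 [ 0.5599 -0.2676  0.006 ]] c [ 0.5354 -0.1784  0.006 ] len 0.17668582137563202 87.83521128391945
[array([ 0.5392, -0.1043,  0.02  ]), array([ 0.5332, -0.2521,  0.02  ]), array([ 0.5371, -0.1503,  0.02  ]), array([ 0.5366, -0.1674,  0.02  ])]
turn_z 0.003 rad; shift [0.0601 0.0003 0.146 ] tool [ 0.533  -0.2385  0.15  ] [-1.7998e+02 -5.0000e-02  8.8190e+01] j7 30.6
```

Call:
play_rows([
  [[0.03,0,0,0,0,0,0.087],[0.03,0,0.02,0,0,0,0.087],[0,0,0.03,0,0,0,0.087],[0,0,0.03,0,0,0,0.087],[0,0,0.03,0,0,0,0.087],[0,0,0.02,0,0,0,0.087],[0,0,0.016,0,0,0,0.087],[0,0,0,0,0,0,0.087],[0,0,0,0,0,0,0.087]],
])

```text
time_s: 24.65
tool_pos: [0.5345, -0.1791, 0.0034]
tool_rot: [-179.9, 0.0, 88.2]
force: [0.6, -0.7, -0.1]
grip_width: 0.087
grasp_force: 0.0
```

Call:
play_rows([
  [[0,0,0,0,0,0,0.04],[0,0,0,0,0,0,0.04],[0,0,0,0,0,0,0.04],[0,0,0,0,0,0,0.04],[0,0,0,0,0,0,0.04],[0,0,0,0,0,0,0.04]],
], force=45)

```text
time_s: 25.25
tool_pos: [0.5353, -0.179, 0.0046]
tool_rot: [180.0, -0.0, 88.2]
force: [-0.2, 0.5, 0.8]
grip_width: 0.0554
grasp_force: 45.0
```

Call:
play_rows([
  [[0,0,-0.01,0,0,0,0.04],[0,0,-0.02,0,0,0,0.04],[0,0,-0.03,0,0,0,0.04],[0,0,-0.03,0,0,0,0.04],[0,0,-0.03,0,0,0,0.04],[0,0,-0.03,0,0,0,0.04],[0,0,-0.03,0,0,0,0.04],[0,0,0,0,0,0,0.04],[0,0,0,0,0,0,0.04]],
])

```text
time_s: 26.15
tool_pos: [0.5347, -0.1789, 0.1841]
tool_rot: [-180.0, -0.0, 88.2]
force: [-0.5, 0.5, -5.6]
grip_width: 0.0556
grasp_force: 45.0
```

```bash
python3 - <<'E'
from h import *
o=get_obs();delta(o,.573,.2875,.10,90.2)
print(o['force'],o['wrist_torque'])
E
```

```text
turn_z -0.035 rad; shift [0.4663 0.0399 0.0841] tool [ 0.5347 -0.1789  0.1841] [-1.7999e+02 -4.0000e-02  8.8170e+01] j7 21.8
[-0.49794689  0.47832141 -5.58918134] [-0.07902107  0.14210295 -0.02329411]
```

Call:
play_rows([
  [[0.02,0,0,0,0,-0.03,0.04],[0.04,0.0035,0,0,0,0,0.04],[0.04,0.0035,0,0,0,0,0.04],[0.04,0.0035,0,0,0,0,0.04],[0.04,0.0035,0,0,0,0,0.04],[0.04,0.0035,0,0,0,0,0.04],[0.04,0.0035,0,0,0,0,0.04],[0.04,0.0035,0,0,0,0,0.04],[0.04,0.0035,0,0,0,0,0.04],[0.04,0.0035,0,0,0,0,0.04],[0.04,0.0035,0,0,0,0,0.04],[0.025,0.0035,0,0,0,0,0.04]],
])

```text
time_s: 27.35
tool_pos: [0.5722, 0.271, 0.1813]
tool_rot: [-179.7, 0.0, 90.2]
force: [-0.3, 0.0, -4.0]
grip_width: 0.0554
grasp_force: 45.0
```

Call:
play_rows([
  [[0.02,0,0,0,0,0,0.04],[0,0,0,0,0,0,0.04],[0,0,0,0,0,0,0.04],[0,0,0,0,0,0,0.04]],
])

```text
time_s: 27.75
tool_pos: [0.5753, 0.2835, 0.184]
tool_rot: [-180.0, 0.1, 89.7]
force: [-0.5, -1.5, -4.2]
grip_width: 0.0558
grasp_force: 45.0
```

```bash
python3 - <<'E'
from h import *
w=snap('wrist');np.savez('w7.npz',**w)
o=get_obs();delta(o,.573,.2875,.10,89.8)
cv2.imwrite('pics/w7.png',cv2.resize(w['frame'][...,::-1],(800,600),interpolation=cv2.INTER_CUBIC))
E
```

```text
turn_z -0.001 rad; shift [ 0.0039 -0.0025  0.0843] tool [0.5755 0.2836 0.1843] [-1.7999e+02  6.0000e-02  8.9720e+01] j7 -20.9
```

View pics/w7.png

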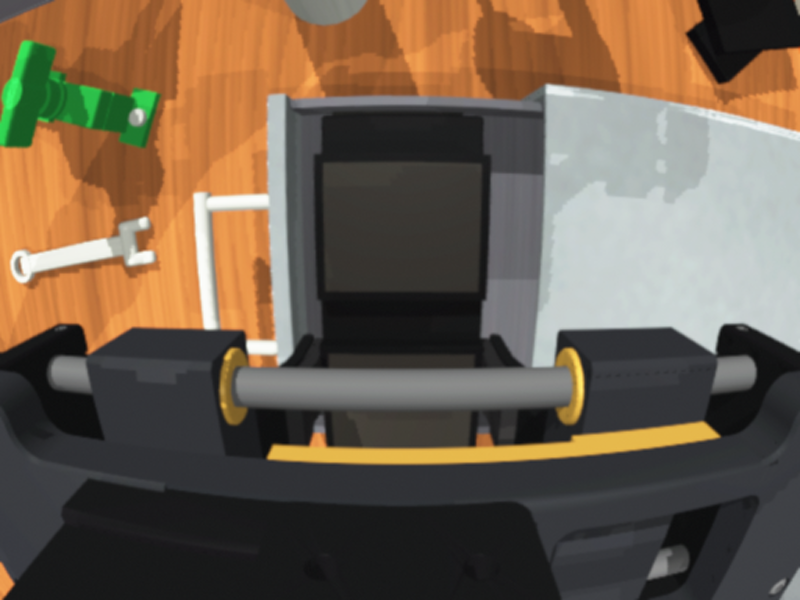

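Call:
play_rows([
  [[0.004,-0.0028,0,0,0,0,0.04],[0,0,0.03,0,0,0,0.04],[0,0,0.03,0,0,0,0.04],[0,0,0.03,0,0,0,0.04],[0,0,0.03,0,0,0,0.04],[0,0,0.018,0,0,0,0.04],[0,0,0,0,0,0,0.04],[0,0,0,0,0,0,0.04],[0,0,0,0,0,0,0.04]],
])

```text
time_s: 28.7
tool_pos: [0.5738, 0.2903, 0.0485]
tool_rot: [179.8, -0.1, 89.9]
force: [0.0, 0.1, -3.9]
grip_width: 0.0553
grasp_force: 45.0
```

```bash
python3 - <<'E'
from h import *
w=snap('wrist')
o=get_obs();delta(o,.5728,.2877,.0226,89.8);print(o['force'])
cv2.imwrite('pics/w8.png',cv2.resize(w['frame'][...,::-1],(800,600),interpolation=cv2.INTER_CUBIC))
E
```

```text
turn_z 0.001 rad; shift [-0.0027 -0.0009  0.0259] tool [0.5738 0.2904 0.0485] [ 1.7984e+02 -1.1000e-01  8.9870e+01] j7 -18.5
[ 0.59934691  0.26578739 -4.75802295]
```

View pics/w8.png

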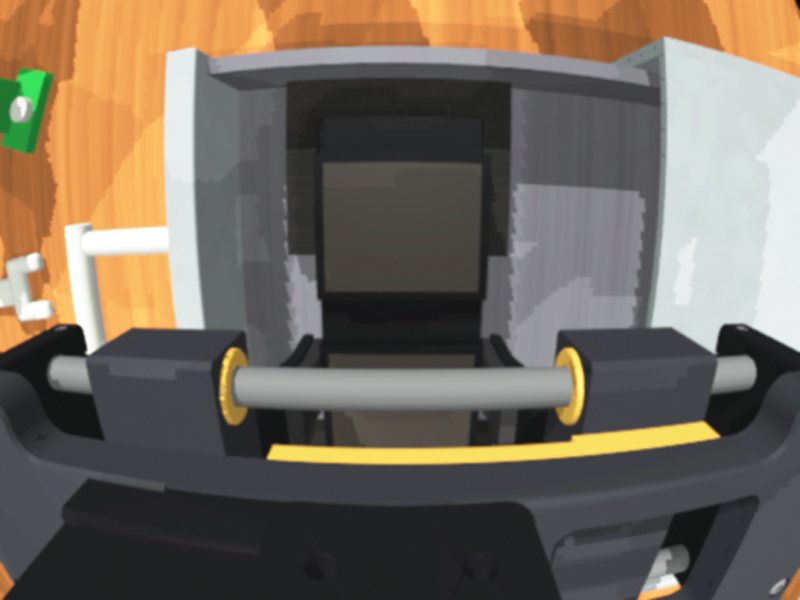

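Call:
play_rows([
  [[-0.0025,-0.001,0,0,0,0,0.04],[0,0,0,0,0,0,0.04],[0,0,0.006,0,0,0,0.04],[0,0,0.006,0,0,0,0.04],[0,0,0.004,0,0,0,0.04],[0,0,0.004,0,0,0,0.04],[0,0,0.003,0,0,0,0.04],[0,0,0,0,0,0,0.04],[0,0,0,0,0,0,0.04]],
])

```text
time_s: 29.65
tool_pos: [0.5715, 0.2874, 0.0235]
tool_rot: [180.0, -0.0, 89.9]
force: [0.1, -0.5, -4.3]
grip_width: 0.0557
grasp_force: 45.0
```

Call:
play_rows([
  [[0,0,0.001,0,0,0,0.04],[0,0,0.0007,0,0,0,0.04],[0,0,0,0,0,0,0.04],[0,0,0,0,0,0,0.04]],
])

```text
time_s: 30.05
tool_pos: [0.5717, 0.2875, 0.0226]
tool_rot: [180.0, -0.0, 89.9]
force: [-2.1, -1.5, 3.5]
grip_width: 0.0555
grasp_force: 45.0
```

Call:
play_rows([
  [[0,0,0,0,0,0,0.07],[0,0,0,0,0,0,0.07],[0,0,0,0,0,0,0.07],[0,0,0,0,0,0,0.07],[0,0,-0.02,0,0,0,0.07],[0,0,-0.04,0,0,0,0.07],[0,0,-0.04,0,0,0,0.07],[0,0,-0.04,0,0,0,0.07],[-0.05,0,-0.04,0,0,0,0.07],[-0.05,0,0,0,0,0,0.07],[0,0,0,0,0,0,0.07],[0,0,0,0,0,0,0.07]],
])

```text
time_s: 31.25
tool_pos: [0.5717, 0.1965, 0.1935]
tool_rot: [180.0, -0.1, 89.7]
force: [-0.3, 1.9, -0.1]
grip_width: 0.0694
grasp_force: 0.0
```

```bash
python3 - <<'E'
from h import *
w=snap('wrist')
o=get_obs();print(o['time_s'],o['tool_pos'])
for n,u,v,z in [('bar',254,68,.055)]: pass
cv2.imwrite('pics/w9.png',cv2.resize(w['frame'][...,::-1],(800,600),interpolation=cv2.INTER_CUBIC))
E
```

```text
31.3 [0.57110672 0.19842633 0.19296796]
```

View pics/w9.png

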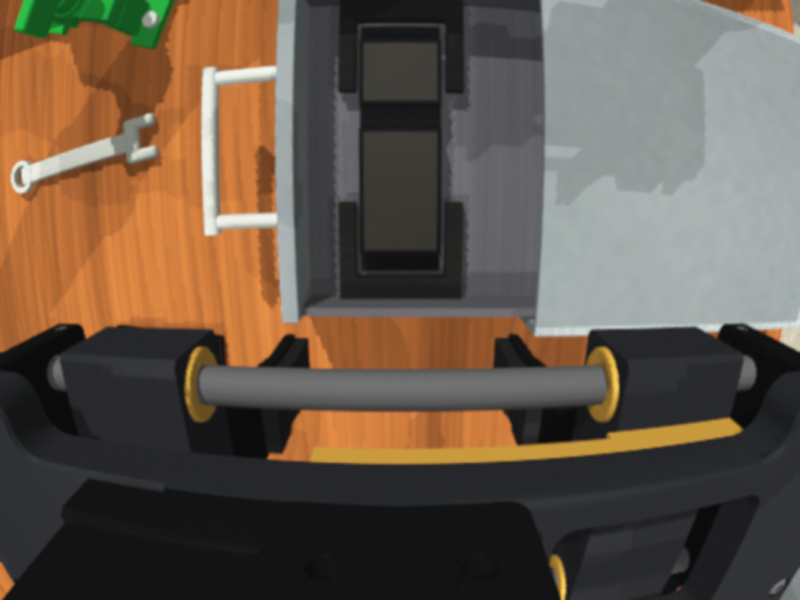

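The pad lies in the nest at (400,150), between both U-strips and with its face up. I'll check that the drawer is still fully open, then hand in.

```bash
python3 - <<'E'
from h import *
w=snap('wrist')
b=fish(w,210*.64,150*.64,.055);c=fish(w,541*.64,200*.64,.07);f=fish(w,277*.64,60*.64,.064);print(b,c,f)
if b[0]<.447: print(sign_off())
E
```

```text
[0.44266822 0.29111784 0.055     ] [0.65943426 0.25499494 0.07      ] [0.49272597 0.34660011 0.064     ]
the job is handed in; nothing more can be done
None
```

The job is done and handed in at about 31 s: the drawer was pulled to its stop and left open, the pad was unclamped, drawn out and let go, and it now lies friction face up on the nest floor.

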